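# Bring the red-capped screw jar to the front of the parts carousel

### The job

On the tablet repair bench, turn the blue parts carousel by pushing gently at its rim, where white pegs stand for the fingers, until the red-capped screw jar stands right at the yellow arrow, then draw back. Only push: do not grip the carousel or fling it round, touch no jar, leave every jar upright in its pocket, and leave the other things on the bench where they are.

Things in the scene. Friction and masses are not known exactly. Their poses are not given: they have to be found in the camera images.
- stand: fixed stand of the carousel: dark steel disc under the platter with a black tongue, 44 mm wide, 12 mm high, reaching out to 190 mm from the axis, a yellow arrow on it. Origin on the turning axis at table height; the tongue (the carousel's front) lies along its -x axis, z up. Its place and direction vary
- pointer (a point): the yellow arrow on the tongue of the stand, 150 mm from the turning axis, 15 mm above the table
- platter: blue round platter, 250 mm in diameter, top 34 mm above the table; turns endlessly both ways about the vertical axis through its origin (at table height, z up). Light friction: 1 to 1.5 N at the rim turns it, and it stops at once when not pushed. Six square pockets, 41 mm outside, walls 12 mm high, centred 64 mm from the axis every 60 degrees, one jar in each, the red-capped one on its -x axis
- hub (a point): top centre of the dark grey hub in the middle of the platter, on the turning axis: 32 mm in diameter, 20 mm above the platter top
- peg0 (a point): top centre of a white upright finger peg fixed near the platter's rim: round, 12 mm in diameter, 40 mm tall, top 74 mm above the table, 116 mm from the axis; six alike every 60 degrees, midway between the pockets; this one 30 degrees anticlockwise (from above) of the red-capped jar
- peg1 (a point): top centre of a white upright finger peg fixed near the platter's rim: round, 12 mm in diameter, 40 mm tall, top 74 mm above the table, 116 mm from the axis; six alike every 60 degrees, midway between the pockets; this one 90 degrees anticlockwise (from above) of the red-capped jar
- peg2 (a point): top centre of a white upright finger peg fixed near the platter's rim: round, 12 mm in diameter, 40 mm tall, top 74 mm above the table, 116 mm from the axis; six alike every 60 degrees, midway between the pockets; this one 150 degrees anticlockwise (from above) of the red-capped jar
- peg3 (a point): top centre of a white upright finger peg fixed near the platter's rim: round, 12 mm in diameter, 40 mm tall, top 74 mm above the table, 116 mm from the axis; six alike every 60 degrees, midway between the pockets; this one 210 degrees anticlockwise (from above) of the red-capped jar
- peg4 (a point): top centre of a white upright finger peg fixed near the platter's rim: round, 12 mm in diameter, 40 mm tall, top 74 mm above the table, 116 mm from the axis; six alike every 60 degrees, midway between the pockets; this one 270 degrees anticlockwise (from above) of the red-capped jar
- peg5 (a point): top centre of a white upright finger peg fixed near the platter's rim: round, 12 mm in diameter, 40 mm tall, top 74 mm above the table, 116 mm from the axis; six alike every 60 degrees, midway between the pockets; this one 330 degrees anticlockwise (from above) of the red-capped jar
- jar_red: small clear round screw jar with a RED cap, 46 mm tall, cap 35 mm in diameter; loose in a pocket of the platter; origin at the centre of its underside, 34 mm above the table. This is the jar to bring to the front
- jar_white: small clear round screw jar with a white cap, 46 mm tall, cap 35 mm in diameter; loose in a pocket of the platter; origin at the centre of its underside, 34 mm above the table; bystander, which pocket it has varies
- jar_grey: small clear round screw jar with a grey cap, 46 mm tall, cap 35 mm in diameter; loose in a pocket of the platter; origin at the centre of its underside, 34 mm above the table; bystander, which pocket it has varies
- jar_blue: small clear round screw jar with a blue cap, 46 mm tall, cap 35 mm in diameter; loose in a pocket of the platter; origin at the centre of its underside, 34 mm above the table; bystander, which pocket it has varies
- jar_green: small clear round screw jar with a green cap, 46 mm tall, cap 35 mm in diameter; loose in a pocket of the platter; origin at the centre of its underside, 34 mm above the table; bystander, which pocket it has varies
- jar_black: small clear round screw jar with a black cap, 46 mm tall, cap 35 mm in diameter; loose in a pocket of the platter; origin at the centre of its underside, 34 mm above the table; bystander, which pocket it has varies
- tablet: opened blue tablet shell lying flat, 178 x 250 mm, 10 mm high, bystander; origin at the centre of its underside
- screwdriver: screwdriver 160 mm long lying on the mat, bystander; origin near its middle, x axis towards the tip
- dish: round steel screw dish, 76 mm in diameter, 22 mm high, beside the carousel, bystander; origin at the centre of its underside
- tape: orange roll of tape lying flat, 72 mm in diameter, 18 mm high, beside the carousel, bystander; origin at the centre of its underside
- mug: white mug, 80 mm in diameter, 90 mm high, bystander; origin at the centre of its underside

How it is judged:
By the outcome, as a careful person would: the job done as asked, in the order asked, and still so for the second after the job is handed in, with the robot touching nothing.
It also fails if it takes over 72 s, if anything falls off the work surface, if the arm or the gripper's body presses on something with over 40 N, if the wrist force passes 120 N, or if a joint passes its speed limit or range.

### The arm

A 6-joint arm with a two-finger parallel gripper is mounted at the origin on the work surface. World frame = base frame: x ahead of the robot, y to its left, z up, the work surface at z = 0. Lengths are in mm, angles in rad, forces in N, time in s.
With the tool pointing down it reaches from about 350 to 1000 mm from the base axis. Payload 7.1 kg.
Tool frame: the origin (TCP) lies on the centre line of the jaws, within the pads' length; the fingertips stand 14 mm ahead of it and the grasp point (between the pads) lies 5 mm behind it (manip.finger_overhang is the distance from the TCP to the fingertips, in mm); z points along the fingers, y is the direction in which the jaws open and shut (so a half turn about z gives the same grasp; the last joint's range is limited). The gripper opens to 85 mm and grips with 20 to 120 N. Pads are 22 mm wide; open, the fingers measure 114 mm over their backs; the gripper's body (76 mm by 85 mm) begins 54 mm behind the grasp point. The pads swing forward as they close: fully open they stand 13 mm farther back than shut.
Start: joints at [1.204, 0.423, 1.63, -0, 1.089, -0.019], TCP at [212.987, 587.573, 245.319] pointing down, gripper open.
Joint ranges: [-3, 3], [-0.9, 2.11], [0.09, 2.58], [-1.31, 4.45], [0.11, 2.69], [-2.54, 2.54]. Speed limits (rad/s): [2.39, 2.39, 3.01, 3.14, 3.14, 3.14].

### API

Orientations are given as a 3x3 rotation matrix whose columns are the frame's x, y, z axes.
In Python, from workcell import sensors, eyes, manip gives the robot as it stands.
- The arm moves only by the tool send_rows, never from a script. Its argument "deltas" is a list that holds one entry, the list of rows, each a list of 7 numbers: the turn, a rotation vector about the tool's x, y, z in rad, then the shift along the tool's x, y, z in mm, then the finger opening in mm, from 0 to 85.4. In form: [[[wx, wy, wz, dx, dy, dz, gripper], ...]]. A call has 1 to 10 rows; each row shifts and turns the commanded pose from where the row before left it, along the tool's axes as they then stand; what a row does not reach is not made up. A row lasts 1/8 s, in which the tool goes at most 62.5 mm and 10.7 degrees, less where a joint would pass 70% of its speed; a pose out of reach is approached as far as the arm can. A call is refused whole if a number of a shift passes 62.5 or a number of a turn 0.188, either way. A call with a gripper value outside its range is refused whole. The fingers move at their own pace and stop on an object; the grip force is fixed at half the most. Time passes only in rows, so rows that do not move let the fingers close. It gives the time, the measured TCP pose, the force and the opening at its end, in the units of the state.
- sensors.sense(): the state, without advancing time (a new reading comes with each control period).
- eyes.snapshot(name): name is "scene" or "top" or "wrist"; returns a dict with "img" (400x640x3 uint8, blue, green, red), "K" (3x3 intrinsics, pixels), "R" (3x3) and "t" (3): a world point X has camera coordinates R X + t. Camera axes: x right, y down, z forward; pixel columns grow to the right and rows downward; lengths in mm; the calibration is good to about 2 mm. A picture is of the moment at which its call begins. There is no depth.
- manip.close_job(): hands the job in, once; it reports no verdict.
The state is a dict: "time_s": time; "joint_pos": joint angles; "joint_vel": joint speeds; "joint_efforts": joint torques, N m; "ee_pos": TCP position; "tcp_rot": TCP orientation; "wrist_force": force on the tool from outside, world axes, zero at the start; "torque": the same for the moment, N m; "grip_width": finger opening in mm.
Only numpy, scipy, OpenCV 4.12 (cv2) and the standard library are available. Lean on these libraries where they do the work, as an engineer would, in place of code of your own. Each camera call takes 0.05 s, during which the arm holds its last target. There are 200 camera calls.

## Working session

There is one attempt and no reset: what is moved stays moved. The work goes in short steps, Python scripts to look and compute and a tool call to move; the robot and the scene stay as the last step left them, time stands still between calls to the robot, and variables do not carry over. Pictures are saved under pics/ and viewed, about 8 in all and at most 12, crops included, and the job is handed in when it is done.

Besides the shell and the picture viewer there is one more tool, called after "Emit:" as name([rows], argument=value, ...), one row to a line, values as JSON. send_rows: Moves the arm, as the interface text tells. Its arguments: {"type":"object","properties":{"deltas":{"type":"array"}},"required":["deltas"]}

```bash
mkdir -p pics
python3 - <<'E'
from workcell import sensors, eyes
import cv2,pickle
s=sensors.sense();print(s['time_s'],s['ee_pos'],s['tcp_rot'],s['grip_width'])
for n in("top","scene"):
    d=eyes.snapshot(n);cv2.imwrite(f"pics/{n}0.png",d['img']);pickle.dump(d,open(f"{n}0.pkl","wb"));print(n,d['K'],d['R'],d['t'])
E
```

```text
0.0 [212.8072131  587.09565584 244.54400702] [[-9.40138485e-01  3.40792239e-01 -5.27612904e-04]
 [ 3.40792647e-01  9.40137385e-01 -1.43827626e-03]
 [ 5.87522708e-06 -1.53198547e-03 -9.99998826e-01]] 85.22950034134603
top [[402.4056615    0.         314.91938091]
 [  0.         402.4056615  203.58020042]
 [  0.           0.           1.        ]] [[-0.02551394 -0.99965828 -0.00568883]
 [-0.99784946  0.02581065 -0.06025164]
 [ 0.06037789  0.00413933 -0.99816701]] [  -2.24514846  558.35305148 1272.68725487]
scene [[486.69720816   0.         312.58417046]
 [  0.         486.69720816 207.4122135 ]
 [  0.           0.           1.        ]] [[ 0.77689528  0.62961802  0.0038556 ]
 [ 0.40766686 -0.49834076 -0.76515633]
 [-0.47983481  0.59601815 -0.64383299]] [-426.81951082 -164.14218871 1631.4587871 ]
```

View pics/top0.png

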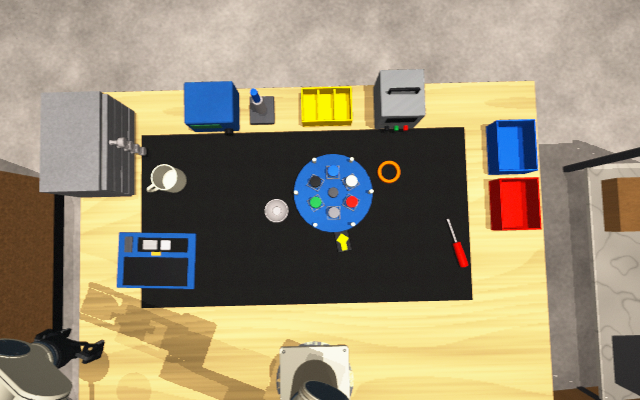

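View pics/scene0.png

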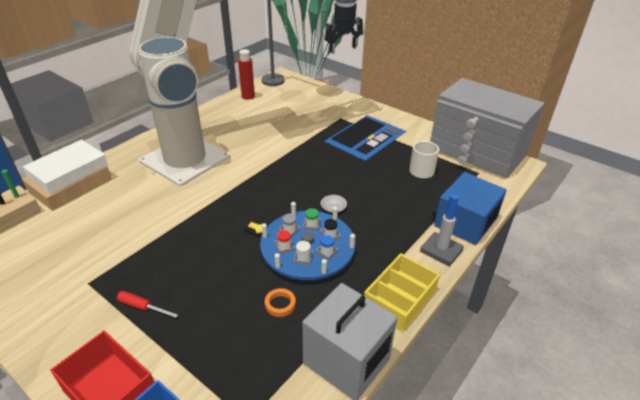

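The top view shows the hub at about (333,192), the arrow at (343,242) and the red cap at (351,202). The pegs are at (314,159), (349,159), (371,191), (353,224), (316,224) and (296,192). The dish is at (276,211), the tape at (389,172). Next I compute positions from these.

```bash
cat > h.py <<'E'
import numpy as np,cv2,pickle
def ray(d,uv,z):
    r=d['R'].T@np.linalg.solve(d['K'],[uv[0],uv[1],1]);c=-d['R'].T@d['t']
    return c+r*(z-c[2])/r[2]
def blobs(mask,amin):
    n,l,s,c=cv2.connectedComponentsWithStats(mask.astype(np.uint8))
    return [(c[i],s[i,4]) for i in range(1,n) if s[i,4]>=amin]
def measure(d):
    hsv=cv2.cvtColor(d['img'],cv2.COLOR_BGR2HSV);H,S,V=[hsv[...,i].astype(int) for i in range(3)]
    out={}
    def find(m,z,amin,box=450):
        r=[]
        for c,a in blobs(m,amin):
            p=ray(d,c,z)
            if 350<p[0]<800 and abs(p[1]+40)<220: r.append((p[:2].round(1),a,c.round(1)))
        return r
    out['red']=find((S>150)&(V>90)&((H<6)|(H>174)),80,20)
    out['arrow']=find((S>150)&(V>120)&(H>22)&(H<35),15,20)
    out['white']=find((S<50)&(V>200),74,3)
    out['tape']=find((S>150)&(V>120)&(H>8)&(H<20),18,20)
    out['platter']=find((S>120)&(V>60)&(H>95)&(H<120),34,100)
    return out
E
python3 - <<'E'
from h import *
d=pickle.load(open('top0.pkl','rb'))
for k,v in measure(d).items():
    print(k,*v,sep='\n  ')
print('hub',ray(d,(333,192.5),54),'dish',ray(d,(276,211),11))
m=[(314,159),(349,159),(371,191),(353,224),(316,224),(296,192)]
E
```

```text
red
  (array([ 558.8, -128.2]), np.int32(102), array([351.4, 201.2]))
arrow
  (array([ 435.7, -102. ]), np.int32(127), array([342.7, 241.2]))
white
  (array([ 690.9, -133.1]), np.int32(12), array([351.5, 158.5]))
  (array([692.4, -16.9]), np.int32(10), array([313.8, 159. ]))
  (array([ 623.6, -130.1]), np.int32(102), array([351.2, 180.2]))
  (array([ 589.6, -190.7]), np.int32(12), array([371.3, 190.8]))
  (array([591.8,  41.8]), np.int32(12), array([295.5, 192. ]))
  (array([571.8, 102.1]), np.int32(5), array([276., 199.]))
  (array([539.7, 105.4]), np.int32(221), array([275.1, 209.5]))
  (array([563.1,  82.3]), np.int32(6), array([282.5, 201.7]))
  (array([504.4, 103.4]), np.int32(7), array([276., 221.]))
  (array([491.1, -14.3]), np.int32(13), array([314.6, 224.4]))
  (array([ 490. , -130.4]), np.int32(12), array([352.7, 223.8]))
tape
  (array([ 657. , -255.9]), np.int32(222), array([388.6, 170.9]))
platter
  (array([591.2, -73.3]), np.int32(3914), array([332.5, 192.4]))
hub [588.98730635 -73.95076621  54.        ] dish [537.79471099 109.22082566  11.        ]
```

Axis from the mean of the pegs is (591, -74), with peg radius ≈116 as it should be. The red jar is at -120.5° and the arrow at about -169.8°, so the platter must turn about 49° clockwise. I'll push peg5 (-150.5°) with shut fingers along a tangent arc, starting by moving over there.

Emit:
send_rows([
  [[0,0,0,-27,-30,2,0],[0,0,0,-27,-30,2,0],[0,0,0,-27,-30,2,0],[0,0,0,-27,-30,2,0],[0,0,0,-27,-30,2,0],[0,0,0,-27,-30,2,0],[0,0,0,-27,-30,2,0],[0,0,0,-27,-30,2,0],[0,0,0,-27,-30,2,0],[0,0,0,-27,-30,2,0]],
])

```text
time_s: 1.35
ee_pos: [364.8, 212.2, 225.2]
tcp_rot: [[-0.94, 0.341, -0.0], [0.341, 0.94, -0.0], [0.0, -0.0, -1.0]]
wrist_force: [-0.0, 0.7, -1.1]
grip_width: 0.1
```

Emit:
send_rows([
  [[0,0,0,-27,-30,2,0],[0,0,0,-27,-30,2,0],[0,0,0,-27,-30,2,0],[0,0,0,-27,-30,2,0],[0,0,0,-27,-30,2,0],[0,0,0,-27,-30,2,0],[0,0,0,-27,-30,2,0],[0,0,0,-27,-30,2,0],[0,0,0,-27,-30,2,0],[0,0,0,-27,-30,2,0]],
])

```text
time_s: 2.6
ee_pos: [516.3, -161.8, 205.0]
tcp_rot: [[-0.94, 0.341, -0.001], [0.341, 0.94, 0.0], [0.001, 0.0, -1.0]]
wrist_force: [0.3, -0.3, -0.7]
grip_width: -0.2
```

Emit:
send_rows([
  [[0,0,0.16,0,0,0,0],[0,0,0.16,0,0,0,0],[0,0,0.16,0,0,0,0],[0,0,0.16,0,0,0,0],[0,0,0.16,0,0,0,0],[0,0,0.16,0,0,0,0],[0,0,0.16,0,0,0,0],[0,0,0.16,0,0,0,0],[0,0,0.16,0,0,0,0],[0,0,0.16,0,0,0,0]],
])

```text
time_s: 3.85
ee_pos: [515.9, -160.5, 205.0]
tcp_rot: [[0.373, 0.928, -0.001], [0.928, -0.373, 0.0], [-0.0, -0.001, -1.0]]
wrist_force: [-0.1, -0.5, -0.7]
grip_width: 0.0
```

Emit:
send_rows([
  [[0,0,0.12,0,0,0,0],[0,0,0.12,0,0,0,0],[0,0,0.115,0,0,0,0],[0,0,0,0,0,0,0]],
])

```text
time_s: 4.35
ee_pos: [515.9, -160.5, 205.0]
tcp_rot: [[0.668, 0.744, -0.001], [0.744, -0.668, 0.0], [-0.0, -0.001, -1.0]]
wrist_force: [-0.1, 0.1, -0.1]
grip_width: -0.3
```

```bash
cat >> h.py <<'E'
A=np.array([591,-74.])
def tool(s):
    p=s['ee_pos'];R=s['tcp_rot'];v=p[:2]-A
    print('t',s['time_s'],'p',p.round(1),'R/phi',np.hypot(*v).round(1),np.degrees(np.arctan2(v[1],v[0])).round(1),'xang',np.degrees(np.arctan2(R[1,0],R[0,0])).round(1),'tilt',R[:,2].round(3),'F',s['wrist_force'].round(1))
E
python3 - <<'E'
from h import *
from workcell import sensors,eyes
s=sensors.sense();tool(s);print(s['joint_pos'].round(2) if hasattr(s['joint_pos'],'round') else s['joint_pos'])
d=eyes.snapshot('wrist');cv2.imwrite('pics/w1.png',d['img']);pickle.dump(d,open('w1.pkl','wb'))
E
```

```text
t 4.35 p [ 515.9 -160.5  205. ] R/phi 114.5 -131.0 xang 48.1 tilt [-0.001  0.    -1.   ] F [-0.1  0.1 -0.1]
[-0.32  0.35  1.85  0.    0.94  0.41]
```

View pics/w1.png

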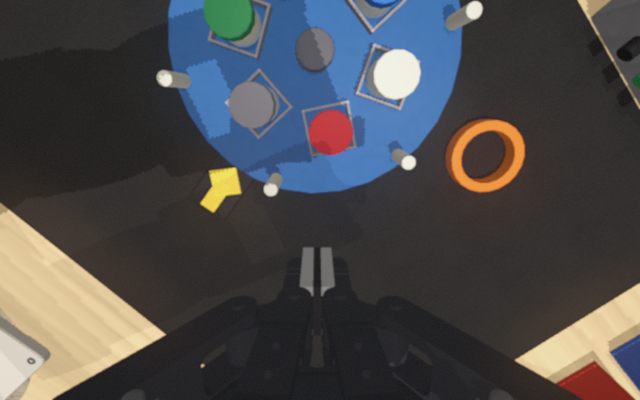

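The wrist view shows the fingers shut and clear. Red cap at (330,132), peg5 at (271,188), arrow at (222,188), hub at (315,50). I'll cross-check the axis and arrow direction with this closer view.

Run:
```python
from h import *
d=pickle.load(open('w1.pkl','rb'))
m=measure(d)
for k in('red','arrow'):print(k,m[k])
for n,uv,z in(('peg5',(270,190),74),('peg0',(408,163),74),('pegL',(164,78),74),('pegR',(474,10),74),('hub',(315,42),54)):
    p=ray(d,uv,z);v=p[:2]-A;print(n,p.round(1),np.hypot(*v).round(1),np.degrees(np.arctan2(v[1],v[0])).round(1))
for k in('red','arrow'):
  for q in m[k]:
    v=q[0]-A;print(k,np.hypot(*v).round(1),np.degrees(np.arctan2(v[1],v[0])).round(1))
```

```text
red [(array([ 560.1, -127.8]), np.int32(1483), array([330.4, 131.9]))]
arrow [(array([ 438.5, -101.4]), np.int32(1038), array([221. , 187.1]))]
peg5 [ 491.2 -130.6   74. ] 114.8 -150.4
peg0 [ 590.6 -189.1   74. ] 115.1 -90.2
pegL [493.  -15.1  74. ] 114.4 149.0
pegR [ 691.5 -132.4   74. ] 116.2 -30.2
hub [595.8 -70.2  54. ] 6.1 38.6
red 62.0 -119.9
arrow 154.9 -169.8
```

The two views agree. I'll go out 4 mm and down to tip z ≈ 48.

Emit:
send_rows([
  [[0,0,0,-4,0,18,0],[0,0,0,0,0,18,0],[0,0,0,0,0,18,0],[0,0,0,0,0,18,0],[0,0,0,0,0,18,0],[0,0,0,0,0,18,0],[0,0,0,0,0,18,0],[0,0,0,0,0,12,0],[0,0,0,0,0,5,0],[0,0,0,0,0,0,0]],
])

```text
time_s: 5.65
ee_pos: [513.5, -163.5, 62.1]
tcp_rot: [[0.668, 0.744, -0.0], [0.744, -0.668, 0.0], [-0.0, -0.0, -1.0]]
wrist_force: [0.3, -0.2, -0.9]
grip_width: 0.2
```

Run:
```python
from h import *
from workcell import sensors
tool(sensors.sense())
```

```text
t 5.65 p [ 513.5 -163.5   62.1] R/phi 118.4 -130.9 xang 48.1 tilt [-0.  0. -1.] F [ 0.3 -0.2 -0.9]
```

Emit:
send_rows([
  [[0,0,0.035,0,-4.1,0,0],[0,0,0.035,0,-4.1,0,0],[0,0,0.035,0,-4.1,0,0],[0,0,0.035,0,-4.1,0,0],[0,0,0.035,0,-4.1,0,0],[0,0,0.035,0,-4.1,0,0],[0,0,0.035,0,-4.1,0,0],[0,0,0.035,0,-4.1,0,0],[0,0,0.035,0,-4.1,0,0],[0,0,0,0,0,0,0]],
])

```text
time_s: 6.9
ee_pos: [490.2, -135.4, 63.0]
tcp_rot: [[0.866, 0.501, 0.001], [0.501, -0.866, -0.0], [0.001, 0.001, -1.0]]
wrist_force: [-0.2, 0.2, -0.5]
grip_width: -0.1
```

```bash
cat >> h.py <<'E'
def check(tag):
    from workcell import sensors,eyes
    tool(sensors.sense());d=eyes.snapshot('top');m=measure(d);cv2.imwrite(f'pics/{tag}.png',d['img'])
    for k in('red','arrow','white'):
      for p,a,c in m[k]:
        v=p-A;r=np.hypot(*v)
        if r<175:print(k,a,r.round(1),np.degrees(np.arctan2(v[1],v[0])).round(1))
E
python3 -c "from h import *;check('t1')"
```

```text
t 6.9 p [ 490.2 -135.4   63. ] R/phi 118.0 -148.7 xang 30.0 tilt [ 0.001 -0.    -1.   ] F [-0.2  0.2 -0.5]
white 10 115.9 21.5
white 11 116.1 -38.0
white 103 64.7 -68.0
white 13 116.4 81.4
white 12 115.4 -98.3
white 6 158.8 100.1
white 1411 133.8 -142.1
white 4 115.9 141.5
```

Contact works: the platter has turned 7.9° and 41.4° remain. Carrying on.

Emit:
send_rows([
  [[0,0,0.035,0,-4.1,0,0],[0,0,0.035,0,-4.1,0,0],[0,0,0.035,0,-4.1,0,0],[0,0,0.035,0,-4.1,0,0],[0,0,0.035,0,-4.1,0,0],[0,0,0.035,0,-4.1,0,0],[0,0,0.035,0,-4.1,0,0],[0,0,0.035,0,-4.1,0,0],[0,0,0.035,0,-4.1,0,0],[0,0,0.035,0,-4.1,0,0]],
])

```text
time_s: 8.2
ee_pos: [475.6, -97.5, 62.6]
tcp_rot: [[0.985, 0.173, 0.001], [0.173, -0.985, -0.0], [0.001, 0.0, -1.0]]
wrist_force: [-0.3, -1.6, 1.3]
grip_width: -0.1
```

Emit:
send_rows([
  [[0,0,0.035,0,-4.1,0,0],[0,0,0.035,0,-4.1,0,0],[0,0,0.035,0,-4.1,0,0],[0,0,0.035,0,-4.1,0,0],[0,0,0.035,0,-4.1,0,0],[0,0,0.035,0,-4.1,0,0],[0,0,0,0,0,0,0]],
])

```text
time_s: 9.07
ee_pos: [473.4, -72.8, 62.6]
tcp_rot: [[0.999, -0.035, 0.001], [-0.035, -0.999, -0.0], [0.001, 0.0, -1.0]]
wrist_force: [0.0, 0.2, 0.3]
grip_width: -0.2
```

```bash
python3 -c "from h import *;check('t2')"
```

```text
t 9.075 p [473.4 -72.8  62.6] R/phi 117.6 179.4 xang -2.0 tilt [ 0.001 -0.    -1.   ] F [0.  0.2 0.3]
red 73 60.4 -158.5
white 10 116.7 -10.1
white 10 115.6 50.0
white 12 116.3 -70.1
white 101 64.4 -99.3
white 6 158.8 100.1
white 10 115.4 110.0
white 333 167.8 161.6
white 973 116.3 -171.9
white 3 114.4 -129.0
```

Turned 39.6°, so red is at -160.0° with 9.8° left. I'll do most of it, more slowly.

Emit:
send_rows([
  [[0,0,0.03,0,-3.5,0,0],[0,0,0.03,0,-3.5,0,0],[0,0,0.03,0,-3.5,0,0],[0,0,0.02,0,-2.4,0,0],[0,0,0.02,0,-2.4,0,0],[0,0,0.01,0,-1.2,0,0],[0,0,0.01,0,-1.2,0,0],[0,0,0,0,0,0,0]],
])

```text
time_s: 10.12
ee_pos: [474.8, -55.1, 62.3]
tcp_rot: [[0.983, -0.185, -0.0], [-0.185, -0.983, 0.0], [-0.0, -0.0, -1.0]]
wrist_force: [-0.5, 0.5, 0.8]
grip_width: -0.0
```

```bash
python3 -c "from h import *;check('t3')"
```

```text
t 10.125 p [474.8 -55.1  62.3] R/phi 117.7 170.8 xang -10.7 tilt [-0.  0. -1.] F [-0.5  0.5  0.8]
red 66 58.9 -167.2
white 12 116.6 -18.7
white 11 115.6 41.5
white 10 116.3 -78.8
white 105 64.4 -107.7
white 13 115.9 101.3
white 6 158.8 100.1
white 954 112.6 176.2
```

1.1° remains (about 2.3 mm at the rim). I'll nudge that, then back off, move outward and rise.

Emit:
send_rows([
  [[0,0,0.01,0,-1.2,0,0],[0,0,0.01,0,-1.1,0,0],[0,0,0,0,0,0,0]],
])

```text
time_s: 10.55
ee_pos: [475.2, -52.9, 62.3]
tcp_rot: [[0.979, -0.205, -0.0], [-0.205, -0.979, 0.0], [-0.0, -0.0, -1.0]]
wrist_force: [-0.9, 0.2, 0.2]
grip_width: 0.0
```

Emit:
send_rows([
  [[0,0,0,0,3,0,0],[0,0,0,0,6,0,0],[0,0,0,0,0,-15,0],[0,0,0,0,0,-25,0],[0,0,0,0,0,-35,0],[0,0,0,-30,0,-35,0],[0,0,0,-40,0,-35,0],[0,0,0,-30,0,-20,0],[0,0,0,0,0,0,0]],
])

```text
time_s: 11.68
ee_pos: [374.7, -41.1, 229.3]
tcp_rot: [[0.979, -0.205, 0.003], [-0.205, -0.979, -0.0], [0.003, -0.0, -1.0]]
wrist_force: [0.8, -0.2, 0.0]
grip_width: 0.0
```

Run:
```python
from h import *
check('t4')
from workcell import eyes
d=eyes.snapshot('wrist');cv2.imwrite('pics/w4.png',d['img']);m=measure(d)
for k in('red','arrow'):
  for p,a,c in m[k]:
    v=p-A;print('wrist',k,a,np.hypot(*v).round(1),np.degrees(np.arctan2(v[1],v[0])).round(1),c)
```

```text
t 11.675 p [374.7 -41.1 229.3] R/phi 218.8 171.4 xang -11.8 tilt [ 0.003 -0.    -1.   ] F [ 0.8 -0.2  0. ]
red 93 63.8 -170.2
arrow 128 158.1 -169.8
white 12 115.5 -19.4
white 12 115.6 40.0
white 12 116.8 -79.6
white 104 64.4 -108.9
white 11 115.5 100.2
white 6 158.8 100.1
white 12 115.7 -139.9
white 12 115.2 160.3
wrist red 445 74.8 -174.0 [330.9   5.8]
```

View pics/w4.png

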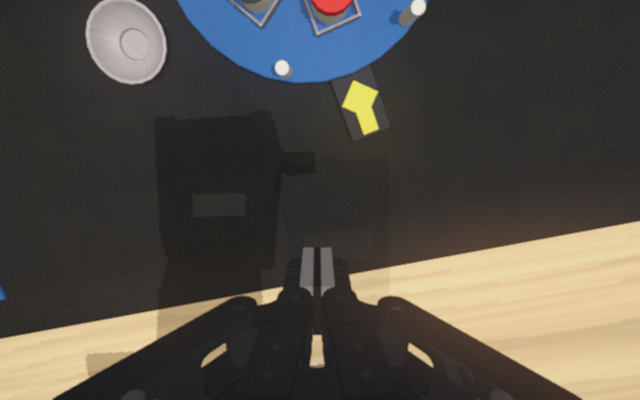

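The wrist view has the tongue and arrow at (365,105), pointing at the platter; the red cap is cut off at the top edge. The peg lattice puts red at -169.7°, against -169.8° for the arrow. One last look from above.

View pics/t4.png

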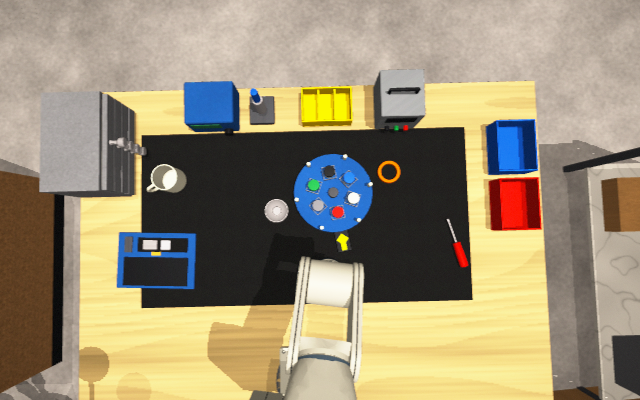

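The top view shows red at (338,212), between the hub at (333,192) and the arrow at (343,242). All six jars are in their pockets, and the dish, tape, mug, tablet and screwdriver have not moved. Handing in.

```bash
python3 -c "from workcell import manip;print(manip.close_job())"
```

```text
the job is handed in; nothing more can be done
None
```

The red-capped jar now stands at the yellow arrow, and the job is handed in. I turned the carousel about 49° clockwise by pushing one white peg with shut fingers, then backed off, lifted away and drew back.

- **Alignment:** the last top view puts the jar at -169.7° from the peg positions and -170.2° from its cap. The arrow is at -169.8°.
- **Bench:** in that view all six jars are upright in their pockets and the other things on the bench look unmoved.
- **Forces and time:** the wrist force read no more than about 2 N at the end of each move, and the arm finished at about 11.7 s of the 72 s allowed.
- **Failed check:** the last wrist view cut off the red cap, so its -174.0° reading is not usable. I relied on the top view instead.

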